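Leave the washed pails and the water drum to dry

TASK

The serving pails and the drinking-water drum have been washed and should be left to dry. Turn the revolving stand until a free hook is at the front, facing the robot, then hang every pail that is on the table by its handle, one to a free hook; also set the drum's tap half open (its lever at 45 degrees between shut and full open) so that no water stays trapped in the valve. Do the tap before or after, as you like, and do not knock over or push about the tumbler or the pickle jar.

Things in the scene. Friction and masses are not known exactly. Their poses are not given: they have to be found in the camera images.
- stand: Revolving stand: dark wooden foot 200 mm across, 20 mm thick, fixed, with a steel post. Origin: on its axis at table height; axes parallel to the room's, front towards -x (the robot). Six hooks stand out from its head 60 degrees apart: hook1, 2, 3, 4 follow one another counter-clockwise seen from above; the last two carry red-lidded pickle pails, clipped on for good.
- carousel (a joint): Angle of the stand's revolving head (rad), growing counter-clockwise seen from above; at 0 hook1 points to the front (-x). It turns many times round (to +-9.4), friction 0.12 N m, and stays where it is left. At the start the two lidded pails (same size as the loose ones) are at the front and the four free hooks at the sides and back.
- knob (a point): Middle of the dark wooden grip on top of the revolving head, on its axis: an upright bar 46 mm long, 14 mm thick, from 198 to 230 mm above the table. At carousel angle 0 its length runs along the room's x; it turns with the head. Under it the hooks start 194 mm high from the hub, 32 mm across.
- hook1 (a point): Free hook. Point: its seat, on top of the 8 mm round bar, 120 mm from the stand's axis, 204 mm above the table, mid of a flat 22 mm stretch. The hook points straight out from the axis. Outside the seat it turns up to a tip 141 mm from the axis, 225 mm high; inside the seat is a 5 mm hump, then it falls to 194 mm high at the hub.
- hook2 (a point): Free hook. Point: its seat, on top of the 8 mm round bar, 120 mm from the stand's axis, 204 mm above the table, mid of a flat 22 mm stretch. The hook points straight out from the axis. Outside the seat it turns up to a tip 141 mm from the axis, 225 mm high; inside the seat is a 5 mm hump, then it falls to 194 mm high at the hub.
- hook3 (a point): Free hook. Point: its seat, on top of the 8 mm round bar, 120 mm from the stand's axis, 204 mm above the table, mid of a flat 22 mm stretch. The hook points straight out from the axis. Outside the seat it turns up to a tip 141 mm from the axis, 225 mm high; inside the seat is a 5 mm hump, then it falls to 194 mm high at the hub.
- hook4 (a point): Free hook. Point: its seat, on top of the 8 mm round bar, 120 mm from the stand's axis, 204 mm above the table, mid of a flat 22 mm stretch. The hook points straight out from the axis. Outside the seat it turns up to a tip 141 mm from the axis, 225 mm high; inside the seat is a 5 mm hump, then it falls to 194 mm high at the hub.
- pailA: Loose steel pail with a rigid upright handle: rim 80 mm, base 64 mm across, body 60 mm high, 143 mm with handle, 0.13 to 0.24 kg. Origin: centre of underside, z up. Handle in its y-z plane: two flat upright straps (14 mm along x), outer faces 54 mm apart in y, straight from z 85 to 132 mm, below that spreading to the rim; hold it by their outsides. One or none of the 4 pails is absent.
- pailB: Loose steel pail with a rigid upright handle: rim 80 mm, base 64 mm across, body 60 mm high, 143 mm with handle, 0.13 to 0.24 kg. Origin: centre of underside, z up. Handle in its y-z plane: two flat upright straps (14 mm along x), outer faces 54 mm apart in y, straight from z 85 to 132 mm, below that spreading to the rim; hold it by their outsides. One or none of the 4 pails is absent.
- pailC: Loose steel pail with a rigid upright handle: rim 80 mm, base 64 mm across, body 60 mm high, 143 mm with handle, 0.13 to 0.24 kg. Origin: centre of underside, z up. Handle in its y-z plane: two flat upright straps (14 mm along x), outer faces 54 mm apart in y, straight from z 85 to 132 mm, below that spreading to the rim; hold it by their outsides. One or none of the 4 pails is absent.
- pailD: Loose steel pail with a rigid upright handle: rim 80 mm, base 64 mm across, body 60 mm high, 143 mm with handle, 0.13 to 0.24 kg. Origin: centre of underside, z up. Handle in its y-z plane: two flat upright straps (14 mm along x), outer faces 54 mm apart in y, straight from z 85 to 132 mm, below that spreading to the rim; hold it by their outsides. One or none of the 4 pails is absent.
- pailA_bar (a point): Middle of the underside of the top bar of pailA's handle, 137 mm above the pail's origin. The bar is a shallow arch 63 mm long in y, 6 mm thick, 14 mm wide; its ends are 6 mm lower than its middle and stand 4 mm outside the straps. Below it is an opening 46 mm wide, 77 mm high, through which a hook goes along the pail's x; when hung, this point lies on the hook's seat.
- pailB_bar (a point): Middle of the underside of the top bar of pailB's handle, 137 mm above the pail's origin. The bar is a shallow arch 63 mm long in y, 6 mm thick, 14 mm wide; its ends are 6 mm lower than its middle and stand 4 mm outside the straps. Below it is an opening 46 mm wide, 77 mm high, through which a hook goes along the pail's x; when hung, this point lies on the hook's seat.
- pailC_bar (a point): Middle of the underside of the top bar of pailC's handle, 137 mm above the pail's origin. The bar is a shallow arch 63 mm long in y, 6 mm thick, 14 mm wide; its ends are 6 mm lower than its middle and stand 4 mm outside the straps. Below it is an opening 46 mm wide, 77 mm high, through which a hook goes along the pail's x; when hung, this point lies on the hook's seat.
- pailD_bar (a point): Middle of the underside of the top bar of pailD's handle, 137 mm above the pail's origin. The bar is a shallow arch 63 mm long in y, 6 mm thick, 14 mm wide; its ends are 6 mm lower than its middle and stand 4 mm outside the straps. Below it is an opening 46 mm wide, 77 mm high, through which a hook goes along the pail's x; when hung, this point lies on the hook's seat.
- tap_spout (a point): Top of the spout end of the brass tap of the drinking-water drum: on the pipe's middle line, 53 mm beyond the lever's axis, 159 mm above the table. The drum (steel, 200 mm across, 390 mm high with lid, on legs, fixed) stands behind the tap, its axis 165 mm from the lever's axis.
- tap (a joint): Angle of the tap's lever (rad): 0 = shut, lever square to the pipe; 1.571 = full open, lever along the pipe, pointing from the stem over the spout, away from the drum; seen from above it turns clockwise as it opens. Half open is 0.785. Friction 0.12 N m; it stays where it is left.
- tap_stem (a point): The lever's turning axis (vertical), 165 mm from the drum's axis, at the height of the lever's middle (181 mm). Nearer the robot on this side stands a fixed, shut wooden cutlery caddy (130 x 260 mm, 130 mm high); leave it alone.
- tap_lever (a point): Middle of the lever's blue sleeve, 70 mm from the turning axis; the sleeve is 66 mm long (35 to 101 mm from the axis), 16 mm wide, 14 mm high (174 to 188 mm above the table), and free on both sides and above.
- tumbler: Green plastic tumbler, 68 mm across, 95 mm high, standing loose near the robot on the tap's side. Origin: centre of its underside. Leave it alone. (A thali plate with three katoris lies fixed at the far left, beyond the work.)
- jar: White and blue ceramic pickle jar with a brown twist cap, 94 mm across, 112 mm high. Origin: centre of its underside. Leave it alone.
There are look-alikes about, which are no part of the job. What is shaped like the pailD but red or yellow is not meant.

How it is judged:
By the outcome, as a careful person would: the job done as asked, in the order asked, and still so for the second after the job is handed in, with the robot touching nothing.
Of pailA, pailB, pailC, pailD only 3 to 4 are there at a start; the rules pass over those that are not, and their reading is None.
At some moment in a run one of pailA, pailB, pailC, pailD may be knocked a few centimetres aside while the robot is not near it.
Once in a run the grip may slacken for a moment while it holds something.
It also fails if it takes over 210 s, if anything falls off the work surface, if the arm or the gripper's body presses on something with over 40 N, if the wrist force passes 120 N, or if a joint passes its speed limit or range.

ROBOT

A 6-joint arm with a two-finger parallel gripper is mounted at the origin on the work surface. World frame = base frame: x ahead of the robot, y to its left, z up, the work surface at z = 0. Lengths are in mm, angles in rad, forces in N, time in s.
With the tool pointing down it reaches from about 275 to 1000 mm from the base axis. Payload 8.4 kg.
Tool frame: the origin (TCP) lies midway between the tips of the shut fingers; the grasp point (between the pads) lies 19 mm behind it (r.grip_point_offset is the distance from the TCP to the grasp point, in mm); z points along the fingers, y is the line along which they close (so a half turn about z gives the same grasp; the last joint's range is limited). The gripper opens to 85 mm and grips with 20 to 120 N. Pads are 22 mm wide; open, the fingers measure 114 mm over their backs; the gripper's body (76 mm by 85 mm) begins 54 mm behind the grasp point. The pads swing forward as they close: fully open they stand 13 mm farther back than shut.
Start: joints at [-1.251, 0.353, 1.633, -0, 1.155, -0.002], TCP at [197.67, -592.92, 231.281] pointing down, gripper open.
Joint ranges: [-2.63, 2.63], [-0.92, 2.1], [0.06, 2.66], [-1.3, 4.44], [0, 2.69], [-3.02, 3.02]. Speed limits (rad/s): [2.22, 2.22, 2.79, 3.14, 3.14, 3.14].

INTERFACE

Orientations are given as [roll, pitch, yaw] about the fixed x, y, z axes, in that order (R = Rz(yaw) Ry(pitch) Rx(roll)).
In Python, from rig import r gives the robot as it stands. The module is installed in compiled form; this text tells all that it offers.
- The arm moves only by the shell command python3 -m creep 'ROWS' [FORCE]. ROWS is text: rows parted by semicolons, each of 7 numbers parted by spaces: the turn, a rotation vector about the tool's x, y, z in degrees, then the shift along the tool's x, y, z in m, then the closure in counts, from 0 (fully open) to 255 (shut). A call has 1 to 8 rows; each row is the pose to reach, as a shift and turn from the pose commanded when the call began, along the tool's axes at that moment; what a row does not reach only later rows make up. A row lasts 1/8 s, in which the tool goes at most 62.5 mm and 10.7 degrees, less where a joint would pass 70% of its speed; a pose out of reach is approached as far as the arm can. A call with a gripper value outside its range is refused whole. The fingers move at their own pace and stop on an object; FORCE is the grip in N (left out, the last holds). Time passes only in rows, so rows that repeat a pose let the fingers close. It gives the time, the measured TCP pose, the force, the opening and the grip force at its end, in the units of the state.
- r.sense(): the state, without advancing time (a new reading comes with each control period).
- r.grab_frame(name): name is "side" or "top" or "wrist"; returns a dict with "img" (400x640x3 uint8, red, green, blue), "range_z" (400x640 float32, mm along the optical axis (not along the pixel's ray), 0 where there is no reading), "K" (3x3 intrinsics, pixels), "world_from_camera" (4x4, takes a point from camera to world coordinates). Camera axes: x right, y up, looking along -z (the intrinsics and any distortion apply to the point x, -y, -z); pixel columns grow to the right and rows downward; lengths in mm; the calibration is good to about 2 mm. A picture is of the moment at which its call begins.
- r.sign_off(): hands the job in; it is judged then, once.
The state is a dict: "clock": time; "qpos": joint angles; "qvel": joint speeds; "joint_efforts": joint torques, N m; "eef_pos": TCP position; "tcp_rot": TCP orientation; "contact_force": force on the tool from outside, world axes, zero at the start; "wrist_torque": the same for the moment, N m; "opening": opening from 0.0 (shut) to 1.0 (fully open); "grasp_force": force on a finger pad.
Only numpy, scipy, OpenCV 4.12 (cv2) and the standard library are available. Lean on these libraries where they do the work, as an engineer would, in place of code of your own. Each camera call takes 0.05 s, during which the arm holds its last target. There are 200 camera calls.

## Working session

There is one attempt and no reset: what is moved stays moved. The work goes in short steps, Python scripts to look and compute and a shell command to move; the robot and the scene stay as the last step left them, time stands still between calls to the robot, and variables do not carry over. Pictures are saved under pics/ and viewed, at most 14 in all, crops included, and the job is handed in when it is done.

```bash
mkdir -p pics
cat > h.py <<'E'
from rig import r
import numpy as np, cv2
from scipy.spatial.transform import Rotation as Ro
def pts(f):
    K=f["K"];z=f["range_z"].astype(float);v,u=np.mgrid[0:400,0:640]
    x=(u-K[0,2])/K[0,0]*z;y=(v-K[1,2])/K[1,1]*z
    p=np.stack([x,-y,-z,np.ones_like(z)],-1)@f["world_from_camera"].T
    p=p[...,:3];p[z==0]=np.nan;return p
def snap(name,fn=None):
    f=r.grab_frame(name);P=pts(f)
    if fn: cv2.imwrite("pics/"+fn,f["img"][...,::-1])
    return f,P
E
python3 - <<'E'
from h import *
print(r.sense(),r.grip_point_offset)
for n in("top","side"):
    f,P=snap(n,n+"0.png");np.save(n+"0.npy",P);print(f["K"],f["world_from_camera"])
E
```

```text
{'clock': 0.0, 'qpos': array([-1.25138699e+00,  3.53652852e-01,  1.63419499e+00, -2.17781013e-05,
        1.15518954e+00, -2.43570859e-03]), 'qvel': array([ 0.00065862, -0.00015846,  0.00130718, -0.00089685,  0.00012957,
       -0.00046643]), 'joint_efforts': array([-4.23548427e-04, -6.05252481e+01, -3.42065191e+01, -9.28525856e-05,
        9.41554550e-03,  1.10214353e-05]), 'eef_pos': array([ 197.5108348 , -592.43414334,  230.53270885]), 'tcp_rot': array([-3.14014788e+00,  1.63924466e-05,  3.21853864e-01]), 'contact_force': array([ 0.50348642, -0.00469281,  0.3489078 ]), 'wrist_torque': array([-0.03976038, -0.00602914,  0.00654184]), 'grasp_force': 0.0, 'opening': 0.9998222248872478} 18.700000000000003
[[443.97651173   0.         317.22946307]
 [  0.         443.97651173 191.02722912]
 [  0.           0.           1.        ]] [[ 1.55678759e-02  9.89605387e-01 -1.42964399e-01  3.66908709e+02]
 [-9.99868990e-01  1.60415697e-02  2.16128989e-03  6.52958474e+01]
 [ 4.43219749e-03  1.42912022e-01  9.89725472e-01  1.30855329e+03]
 [ 0.00000000e+00  0.00000000e+00  0.00000000e+00  1.00000000e+00]]
[[449.69236814   0.         317.0521534 ]
 [  0.         449.69236814 197.14737915]
 [  0.           0.           1.        ]] [[-7.65738718e-01  4.36018571e-01 -4.72791732e-01 -1.07144254e+02]
 [-6.42998499e-01 -5.35050099e-01  5.47972921e-01  8.12568628e+02]
 [-1.40408924e-02  7.23608456e-01  6.90067863e-01  1.09701579e+03]
 [ 0.00000000e+00  0.00000000e+00  0.00000000e+00  1.00000000e+00]]
```

View pics/top0.png

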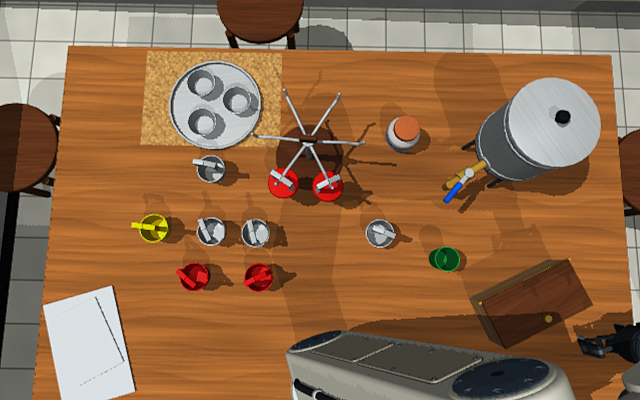

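View pics/side0.png

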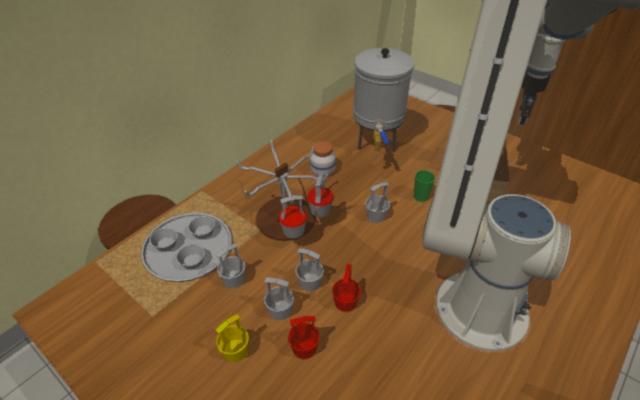

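The top view shows four steel pails at (211,168), (211,231), (256,233) and (380,233). The look-alikes are yellow at (153,228), red at (195,277) and (258,277), and the lidded pails at (283,180) and (328,183). The stand's knob is at (308,139), the tap lever at (455,190), the tumbler at (446,259) and the jar at (404,132). I choose the four steel ones.

```bash
cat >> h.py <<'E'
def pails(P,rough,R=55):
    for i,(x,y) in enumerate(rough):
        m=(np.hypot(P[...,0]-x,P[...,1]-y)<R)&(P[...,2]>128)&(P[...,2]<160)
        q=P[m]
        (c,s,a)=cv2.minAreaRect(q[:,:2].astype(np.float32))
        d=np.linalg.svd(q[:,:2]-q[:,:2].mean(0))[2][0]
        print(i,"n",len(q),"ctr",np.round(c,1),"mean",q.mean(0).round(1),"size",np.round(s,1),"bar dir deg",round(np.degrees(np.arctan2(d[1],d[0]))%180,1))
E
python3 - <<'E'
from h import *
P=np.load("top0.npy");S=np.load("side0.npy")
for n,(u,v) in dict(A=(211,168),B=(211,231),C=(256,233),D=(380,233)).items():
    q=P[v-16:v+17,u-16:u+17].reshape(-1,3); q=q[q[:,2]>50]; c=np.median(q,0);print(n,c.round(0))
    pails(P,[c[:2]])
    pails(S,[c[:2]])
for n,(u,v) in dict(knob=(308,139),tumb=(446,259),jar=(406,128),stem=(468,173),lid=(562,117),l1=(283,180),l2=(328,183),yel=(153,228),r1=(195,277),r2=(258,277)).items():
    print(n,np.nanmedian(P[v-2:v+3,u-2:u+3].reshape(-1,3),0).round(0))
# blue lever, green tumbler
img=cv2.imread("pics/top0.png").astype(int)
b=(img[...,0]>150)&(img[...,2]<90)&(img[...,1]<130)
q=P[b];q=q[q[:,2]>160];print("lever",len(q),q.mean(0),q.min(0),q.max(0))
g=(img[...,1]>90)&(img[...,2]<60)&(img[...,0]<80);q=P[g];print("green",np.nanmean(q,0),np.nanmin(q,0),np.nanmax(q,0))
# hooks: angles
k=np.nanmedian(P[137:142,306:311].reshape(-1,3),0)
m=(P[...,2]>185)&(P[...,2]<240)&(np.hypot(P[...,0]-k[0],P[...,1]-k[1])<150)
q=P[m];d=q[:,:2]-k[:2];rr=np.hypot(*d.T)
n=q[(rr<30)&(q[:,2]>215)];print("knob top",n.mean(0),cv2.minAreaRect(n[:,:2].astype(np.float32)))
a=np.degrees(np.arctan2(d[:,1],d[:,0]))[rr>60]
h,e=np.histogram(a,72,(-180,180));print([(int(x),int(c)) for c,x in zip(h,e) if c])
E
```

```text
A [605. 360.  82.]
0 n 122 ctr [607.3 369.4] mean [606.7 367.8 139.2] size [61.7 14.3] bar dir deg 80.2
0 n 109 ctr [606.  369.2] mean [605.2 370.7 139.7] size [61.9 18. ] bar dir deg 79.5
B [422. 357.  93.]
0 n 136 ctr [428.6 358.3] mean [427.6 357.4 139.7] size [63.2 14.1] bar dir deg 26.8
0 n 129 ctr [427.5 359. ] mean [426.6 359.2 139.1] size [61.2 17.4] bar dir deg 26.4
C [422. 233.  77.]
0 n 129 ctr [426. 234.] mean [425.6 233.7 139.5] size [62.1 14.3] bar dir deg 15.3
0 n 105 ctr [424.7 235.4] mean [424.4 235.6 139. ] size [62.7 15.6] bar dir deg 14.7
D [ 432. -112.   79.]
0 n 129 ctr [ 430.2 -114.6] mean [ 430.2 -114.   139.4] size [62.8 14.1] bar dir deg 68.5
0 n 78 ctr [ 429.2 -113.5] mean [ 429.3 -110.2  138.5] size [60.1 16.2] bar dir deg 68.0
knob [654.  88. 228.]
tumb [ 362. -315.    6.]
jar [ 721. -182.  112.]
stem [ 583. -326.  182.]
lid [ 669. -461.  388.]
l1 [553. 149. 208.]
l2 [546.  36. 208.]
yel [431. 494. 137.]
r1 [299. 410.   5.]
r2 [309. 212. 141.]
lever 129 [ 532.26758096 -283.32268086  186.55178452] [ 506.2066853  -307.92048328  178.15149591] [ 558.18346239 -260.36002475  192.34859127]
green [ 362.62334077 -295.81316734   72.21798863] [ 332.34433163 -324.11835797   -0.95566786] [ 394.38881708 -258.39168448   99.79911041]
knob top [656.24344755  89.09748513 227.29636192] ((657.4721069335938, 88.29363250732422), (45.2721061706543, 14.710637092590332), 87.62488555908203)
[(-170, 15), (-165, 22), (-160, 30), (-155, 91), (-150, 25), (-145, 23), (-140, 10), (-95, 95), (-90, 15), (-35, 99), (-30, 10), (20, 26), (25, 83), (75, 1), (80, 48), (85, 59), (130, 23), (135, 21), (140, 54), (145, 73), (150, 23), (155, 23), (160, 3)]
```

Run:
```python
import cv2
i=cv2.imread("pics/top0.png");c=i[70:250,130:500]
cv2.imwrite("pics/crop0.png",cv2.resize(c,(800,390),interpolation=cv2.INTER_CUBIC))
```

```text
(no output)
```

View pics/crop0.png

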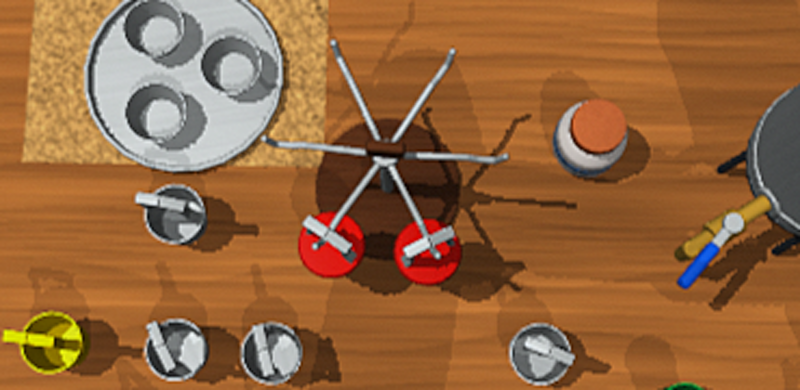

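The crop confirms four bare steel pails, with A at (172,212), B at (176,348), C at (272,350) and D at (541,352) in crop pixels. The lever's blue sleeve runs from (720,245) to (683,283). Next I'll measure the tap's geometry.

Run:
```python
from h import *
for n in("top","side"):
    P=np.load(n+"0.npy");img=cv2.imread(f"pics/{n}0.png").astype(int)
    m=(P[...,2]>340)&(P[...,2]<372)&(np.hypot(P[...,0]-650,P[...,1]+450)<140)
    q=P[m][:,:2].astype(np.float32)
    if len(q)>5: print("drum",n,len(q),cv2.minEnclosingCircle(q), np.percentile(P[m][:,2],[5,50,95]))
    near=np.hypot(P[...,0]-555,P[...,1]+300)<110
    b=(img[...,0]>110)&(img[...,0]>1.8*img[...,2])&(P[...,2]>165)&near
    q=P[b];print("blue",len(q),q.mean(0).round(1),cv2.minAreaRect(q[:,:2].astype(np.float32)))
    d=np.linalg.svd(q[:,:2]-q[:,:2].mean(0))[2][0];print(np.degrees(np.arctan2(d[1],d[0]))%180)
    y=(img[...,2]>img[...,0]+50)&(img[...,2]>90)&(P[...,2]>130)&(P[...,2]<175)&near
    q=P[y];d=np.linalg.svd(q[:,:2]-q[:,:2].mean(0))[2][0];print("brass",len(q),q.mean(0).round(1),np.degrees(np.arctan2(d[1],d[0]))%180,cv2.minAreaRect(q[:,:2].astype(np.float32)))
    s=(P[...,2]>172)&near&~b&(P[...,2]<215)&(abs(img[...,0]-img[...,2])<40);q=P[s];print("stem",len(q),np.median(q,0).round(1))
P=np.load("top0.npy")
m=(P[...,2]>370)&(np.hypot(P[...,0]-650,P[...,1]+450)<140);print("lid",cv2.minEnclosingCircle(P[m][:,:2].astype(np.float32)),m.sum())
```

```text
drum top 6358 ((671.9302978515625, -467.6098327636719), 105.94137573242188) [344.14028232 351.74957745 359.64505889]
blue 137 [ 531.8 -283.3  186.5] ((532.1405639648438, -284.0946960449219), (14.330056190490723, 65.9755630493164), 50.4240837097168)
139.7226333254133
brass 289 [ 585.6 -328.4  157.2] 121.7562708137864 ((583.185791015625, -328.5519104003906), (32.75725555419922, 124.39996337890625), 34.43629837036133)
stem 259 [ 599.4 -374.9  183.3]
drum side 1312 ((672.0470581054688, -464.5435791015625), 108.52278137207031) [343.38309183 351.9979829  360.15902918]
blue 49 [ 531.4 -282.3  186.8] ((535.6248168945312, -286.34814453125), (14.068214416503906, 73.45338439941406), 47.23836898803711)
137.69969001005322
brass 112 [ 570.  -300.9  154.4] 126.75121972093883 ((586.7098388671875, -326.50042724609375), (24.70347785949707, 136.6827392578125), 36.90984344482422)
stem 173 [ 607.1 -382.8  186.1]
lid ((672.4376831054688, -467.17755126953125), 15.884636878967285) 165
```

```bash
cat >> h.py <<'E'
def go(*targets):
    "targets (x,y,z,yawdeg) TCP; prints rows relative to present pose"
    s=r.sense();R=Ro.from_euler("xyz",s["tcp_rot"]);p=s["eef_pos"]
    print("at",p.round(1),np.degrees(s["tcp_rot"]).round(1),"q6",np.degrees(s["qpos"][[0,5]]).round(0),"t",round(s["clock"],1),"open",round(s["opening"],3),"F",round(s["grasp_force"],1),s["contact_force"].round(1))
    for x,y,z,w in targets:
        d=R.inv().apply(np.array([x,y,z])-p)/1000
        rv=np.degrees((R.inv()*Ro.from_euler("xyz",[180,0,w],degrees=True)).as_rotvec())
        if rv[2]>180: rv[2]-=360
        print(" ".join(f"{v:.1f}" for v in rv)," ".join(f"{v:.4f}" for v in d),"rows>=",max(np.linalg.norm(d)/.0625,np.linalg.norm(rv)/10.7).round(1))
E
python3 -c "
from h import *
go((532,-284,231,-40.3))"
```

```text
at [ 197.6 -592.5  230.6] [-179.9   -0.    18.4] q6 [-72.  -0.] t 0.1 open 1.005 F 0.0 [-0.1  0.5 -0. ]
-0.1 0.0 58.7 0.4149 -0.1869 -0.0001 rows>= 7.3
```

```bash
python3 -m creep '0 0 15 0.1 -0.045 0 0;0 0 30 0.2 -0.09 0 0;0 0 40 0.27 -0.12 0 0;0 0 48 0.33 -0.15 0 0;0 0 54 0.38 -0.17 0 0;0 0 58.7 0.415 -0.187 0 0;0 0 58.7 0.415 -0.187 0 0;0 0 58.7 0.415 -0.187 0 0' 40
python3 - <<'E'
from h import *
f,P=snap("wrist","w1.png")
img=f["img"].astype(int)
near=np.hypot(P[...,0]-555,P[...,1]+300)<110
b=(img[...,2]>90)&(img[...,2]>1.8*img[...,0])&(P[...,2]>165)&near
q=P[b];d=np.linalg.svd(q[:,:2]-q[:,:2].mean(0))[2][0];print(len(q),q.mean(0),cv2.minAreaRect(q[:,:2].astype(np.float32)),np.degrees(np.arctan2(d[1],d[0]))%180)
go((532,-284,231,-40.3))
E
```

```text
clock: 1.1
eef_pos: [533.9, -281.9, 231.0]
tcp_rot: [-3.141, 0.0, -0.701]
contact_force: [0.3, 0.2, -0.1]
opening: 1.002
grasp_force: 0.0
1596 [ 535.21039229 -286.53437366  187.92898463] ((533.68994140625, -285.26776123046875), (14.339705467224121, 63.96382141113281), 50.72513961791992) 140.0669197926156
at [ 536.1 -279.9  231. ] [-179.9   -0.   -40.1] q6 [-28. 102.] t 1.1 open 1.004 F 0.0 [3.  0.7 0.8]
-0.1 -0.0 0.2 -0.0005 0.0058 -0.0000 rows>= 0.1
```

View pics/w1.png

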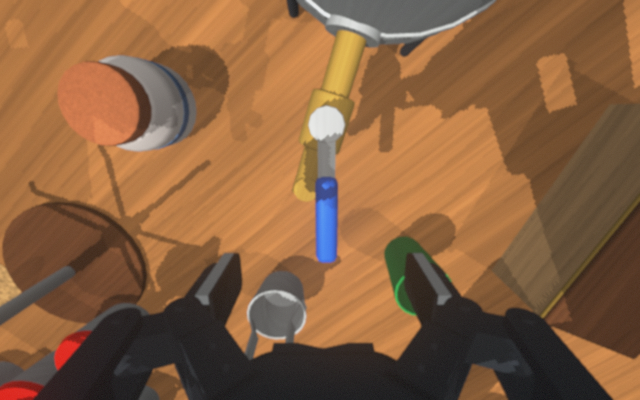

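The wrist view shows the blue sleeve between (326,180) and (326,262), under the stem at (326,123), and it is clear on both sides. I'll descend and grip it.

```bash
python3 -m creep '0 0 0 0 0.005 0.03 0;0 0 0 0 0.005 0.066 0;0 0 0 0 0.005 0.066 0;0 0 0 0 0.005 0.066 150;0 0 0 0 0.005 0.066 255;0 0 0 0 0.005 0.066 255;0 0 0 0 0.005 0.066 255' 40;  python3 - <<'E'
from h import *
s=np.array([585.9,-329.8])
for a in (149,158,167,168):
    c=s+70*np.array([np.cos(np.radians(a)),np.sin(np.radians(a))]);go((*c,165,a-180))
E
```

```text
clock: 2.02
eef_pos: [529.7, -287.8, 166.2]
tcp_rot: [-3.14, -0.001, -0.703]
contact_force: [1.8, 7.6, 6.7]
opening: 0.182
grasp_force: 38.6
at [ 529.7 -287.8  166.2] [-1.799e+02 -1.000e-01 -4.030e+01] q6 [-29. 102.] t 2.0 open 0.182 F 38.6 [1.8 7.6 6.7]
-0.1 -0.1 -9.3 0.0010 0.0070 0.0012 rows>= 0.9
at [ 529.7 -287.8  166.2] [-1.799e+02 -1.000e-01 -4.030e+01] q6 [-29. 102.] t 2.0 open 0.182 F 38.6 [1.8 7.6 6.7]
-0.1 -0.1 -18.3 0.0036 0.0176 0.0012 rows>= 1.7
at [ 529.7 -287.8  166.2] [-1.799e+02 -1.000e-01 -4.030e+01] q6 [-29. 102.] t 2.0 open 0.182 F 38.6 [1.8 7.6 6.7]
-0.1 -0.1 -27.3 0.0078 0.0278 0.0012 rows>= 2.5
at [ 529.7 -287.8  166.2] [-1.799e+02 -1.000e-01 -4.030e+01] q6 [-29. 102.] t 2.0 open 0.182 F 38.6 [1.8 7.6 6.7]
-0.1 -0.1 -28.3 0.0084 0.0289 0.0012 rows>= 2.6
```

```bash
python3 -m creep '0 0 -7 0.001 0.007 0 255;0 0 -14 0.002 0.013 0 255;0 0 -21 0.005 0.021 0 255;0 0 -27 0.008 0.027 0 255;0 0 -27 0.008 0.027 0 255;0 0 -27 0.008 0.027 0 255;0 0 -27 0.008 0.027 0 0;0 0 -27 0.008 0.027 0 0';  python3 -m creep '0 0 0 0 0 -0.04 0;0 0 0 0 0 -0.09 0;0 0 0 0 0 -0.09 0;0 0 0 0 0 -0.09 0'
cat > tap.py <<'E'
from h import *
for n in("wrist","top"):
    f,P=snap(n);img=f["img"].astype(int)
    near=np.hypot(P[...,0]-555,P[...,1]+300)<110
    b=(img[...,2]>90)&(img[...,2]>1.8*img[...,0])&(P[...,2]>165)&near
    q=P[b]
    if len(q)<5: continue
    c=cv2.minAreaRect(q[:,:2].astype(np.float32));d=np.linalg.svd(q[:,:2]-q[:,:2].mean(0))[2][0]
    y=(img[...,0]>img[...,2]+50)&(img[...,0]>90)&(P[...,2]>138)&(P[...,2]<175)&near
    qq=P[y];e=np.linalg.svd(qq[:,:2]-qq[:,:2].mean(0))[2][0]
    print(n,len(q),c,"lever",np.degrees(np.arctan2(d[1],d[0]))%180,"pipe",np.degrees(np.arctan2(e[1],e[0]))%180,len(qq))
go()
E
python3 tap.py
```

```text
clock: 3.02
eef_pos: [517.6, -313.9, 165.3]
tcp_rot: [3.141, 0.0, -0.232]
contact_force: [-0.2, 0.5, 0.7]
opening: 0.599
grasp_force: 0.0
clock: 3.52
eef_pos: [517.3, -313.7, 254.8]
tcp_rot: [-3.142, 0.0, -0.232]
contact_force: [0.4, 0.6, -0.1]
opening: 1.0
grasp_force: 0.0
wrist 1301 ((519.4264526367188, -314.2032775878906), (13.966532707214355, 64.08384704589844), 78.00227355957031) lever 168.19204962420065 pipe 122.20289440440358 3702
top 116 ((509.864501953125, -300.6741943359375), (51.46010971069336, 73.21685028076172), 25.995195388793945) lever 154.70129158493492 pipe 120.95994624947892 230
at [ 516.9 -313.5  253.8] [-1.80e+02  1.00e-01 -1.33e+01] q6 [-31.  72.] t 3.6 open 1.0 F 0.0 [-0.8  0.  -0.7]
```

The lever now sits at 46° to the pipe, which is half open. Next is the knob.

```bash
python3 -c "
from h import *
go((657,88,262,87))"
```

```text
at [ 516.9 -313.5  253.8] [-1.80e+02  1.00e-01 -1.33e+01] q6 [-31.  72.] t 3.6 open 1.0 F 0.0 [-0.8  0.  -0.7]
-0.1 0.1 -100.3 0.0443 -0.4229 -0.0080 rows>= 9.4
```

```bash
python3 -m creep '0 0 -10 0.005 -0.05 -0.008 0;0 0 -20 0.01 -0.1 -0.008 0;0 0 -30 0.015 -0.15 -0.008 0;0 0 -40 0.02 -0.2 -0.008 0;0 0 -50 0.026 -0.25 -0.008 0;0 0 -60 0.032 -0.3 -0.008 0;0 0 -70 0.038 -0.36 -0.008 0;0 0 -80 0.044 -0.42 -0.008 0'
python3 -m creep '0 0 -10 0 0 0 0;0 0 -20 0 0 0 0;0 0 -20 0 0 0 0;0 0 -20 0 0 0 0'
cat > knob.py <<'E'
from h import *
import sys
f,P=snap("wrist",sys.argv[1] if len(sys.argv)>1 else None)
m=(P[...,2]>222)&(P[...,2]<236)&(np.hypot(P[...,0]-657,P[...,1]-88)<35)
q=P[m]
if len(q)>20:
    print("knob",len(q),cv2.minAreaRect(q[:,:2].astype(np.float32)))
m=(P[...,2]>185)&(P[...,2]<232)
d=P[...,:2]-[657,88];rr=np.hypot(d[...,0],d[...,1]);m&=(rr>50)&(rr<90)
a=np.degrees(np.arctan2(d[...,1],d[...,0]))[m]
h,e=np.histogram(a,90,(-180,180));print([(int(x),int(c)) for c,x in zip(h,e) if c>15])
if len(a)>20: print("mod60",np.degrees(np.angle(np.mean(np.exp(6j*np.radians(a)))))/6)
go((657,88,203,87))
E
python3 knob.py k1.png
```

```text
clock: 4.62
eef_pos: [656.6, 86.5, 261.7]
tcp_rot: [-3.14, 0.001, 1.17]
contact_force: [0.0, -1.2, -0.8]
opening: 0.999
grasp_force: 0.0
clock: 5.12
eef_pos: [656.5, 84.6, 262.5]
tcp_rot: [-3.14, 0.0, 1.51]
contact_force: [0.1, 0.2, -0.4]
opening: 1.0
grasp_force: 0.0
knob 1276 ((659.5252685546875, 90.14954376220703), (45.27957534790039, 13.61818790435791), 86.28697204589844)
[(-160, 98), (-156, 188), (-152, 51), (-96, 183), (-92, 221), (-36, 77), (-32, 190), (-28, 54), (24, 327), (28, 301), (80, 251), (84, 436), (88, 23), (140, 348), (144, 284)]
mod60 26.279277417884455
at [656.6  84.6 262.7] [-179.9    0.    86.5] q6 [ 7. 11.] t 5.2 open 1.001 F 0.0 [ 0.2 -0.1 -0.2]
-0.1 0.0 -0.5 0.0034 0.0003 0.0597 rows>= 1.0
```

View pics/k1.png

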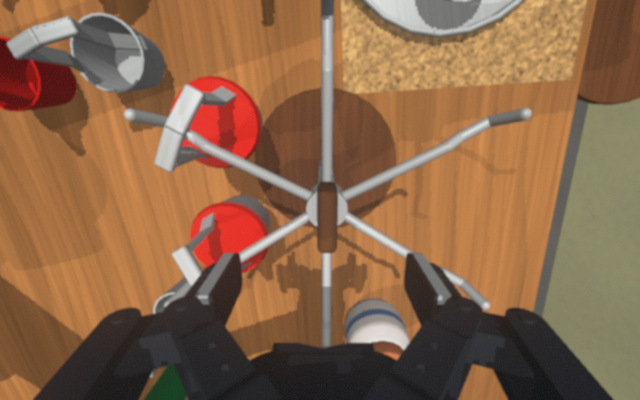

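The wrist view shows the knob at (327,215), aligned with the tool and centred between the fingers. I'll grip it and turn clockwise about 146°.

```bash
python3 -m creep '0 0 0 0.004 -0.001 0.03 0;0 0 0 0.004 -0.001 0.06 0;0 0 0 0.004 -0.001 0.06 0;0 0 0 0.004 -0.001 0.06 255;0 0 0 0.004 -0.001 0.06 255;0 0 0 0.004 -0.001 0.06 255;0 0 0 0.004 -0.001 0.06 255' 60
python3 -m creep '0 0 5 0 0 0 255;0 0 12 0 0 0 255;0 0 20 0 0 0 255;0 0 29 0 0 0 255;0 0 38 0 0 0 255;0 0 47 0 0 0 255;0 0 56 0 0 0 255;0 0 65 0 0 0 255'
python3 -m creep '0 0 9 0 0 0 255;0 0 18 0 0 0 255;0 0 27 0 0 0 255;0 0 36 0 0 0 255;0 0 45 0 0 0 255;0 0 54 0 0 0 255;0 0 63 0 0 0 255;0 0 69 0 0 0 255'
python3 -c "
from h import *
go((658,89,203,-60))"
```

```text
clock: 6.05
eef_pos: [659.6, 88.8, 204.5]
tcp_rot: [3.133, -0.001, 1.514]
contact_force: [3.3, -1.2, 11.6]
opening: 0.153
grasp_force: 60.0
clock: 7.05
eef_pos: [658.9, 89.3, 204.5]
tcp_rot: [3.14, -0.006, 0.374]
contact_force: [10.4, 0.9, -2.1]
opening: 0.148
grasp_force: 60.0
clock: 8.05
eef_pos: [659.1, 90.0, 204.5]
tcp_rot: [-3.135, -0.003, -0.829]
contact_force: [10.6, 4.6, -2.2]
opening: 0.151
grasp_force: 60.1
at [659.1  90.  204.5] [-179.6   -0.2  -47.5] q6 [  8. 145.] t 8.1 open 0.151 F 60.1 [10.6  4.6 -2.2]
-0.4 -0.1 12.5 -0.0000 0.0015 0.0015 rows>= 1.2
```

```bash
python3 -m creep '0 0 6 0 0 0 255;0 0 12.5 0 0 0 255;0 0 12.5 0 0 0 255;0 0 12.5 0 0 0 255;0 0 12.5 0 0 0 0;0 0 12.5 0 0 0 0;0 0 12.5 0 0 0 0'
python3 -m creep '0 0 0 0 0 -0.04 0;0 0 0 0 0 -0.08 0;0 0 0 0 0 -0.08 0'
sed -i 's/657/658/g;s/88,203,87/89,203,-60/;s/P\[...,1\]-88/P[...,1]-89/;s/\[658,88\]/[658,89]/' knob.py; python3 knob.py
```

```text
clock: 8.93
eef_pos: [655.8, 88.8, 203.3]
tcp_rot: [3.141, 0.0, -1.043]
contact_force: [0.6, -0.6, -0.3]
opening: 0.784
grasp_force: 0.0
clock: 9.3
eef_pos: [657.8, 89.1, 287.2]
tcp_rot: [-3.136, -0.002, -1.043]
contact_force: [-0.3, 0.7, -0.2]
opening: 1.004
grasp_force: 0.0
knob 1006 ((660.2311401367188, 88.55400085449219), (13.392827033996582, 45.243953704833984), 30.505916595458984)
[(-180, 232), (-124, 88), (-120, 340), (-116, 81), (-64, 152), (-60, 352), (-56, 52), (-4, 309), (0, 187), (52, 57), (56, 251), (60, 75), (112, 34), (116, 219), (120, 122), (176, 125)]
mod60 0.2325027500610203
at [656.7  88.9 284.9] [-1.799e+02 -1.000e-01 -5.980e+01] q6 [  8. 157.] t 9.3 open 0.995 F 0.0 [-0.7 -0.9  0.3]
-0.1 -0.1 0.2 0.0005 -0.0010 0.0819 rows>= 1.3
```

The head now has hook2 at the front, within 0.3°. Now pail D.

```bash
python3 -c "
from h import *
go((430,-114,285,-22),(430,-114,215,-22))"
```

```text
at [656.7  88.9 284.9] [-1.799e+02 -1.000e-01 -5.980e+01] q6 [  8. 157.] t 9.3 open 0.995 F 0.0 [-0.7 -0.9  0.3]
-0.1 -0.1 -37.8 0.0612 0.2980 -0.0008 rows>= 4.9
-0.1 -0.1 -37.8 0.0611 0.2982 0.0692 rows>= 5.0
```

```bash
python3 -m creep '0 0 -8 0.01 0.05 0 0;0 0 -16 0.02 0.1 0 0;0 0 -24 0.03 0.15 0 0;0 0 -32 0.04 0.2 0 0;0 0 -38 0.05 0.25 0.02 0;0 0 -38 0.061 0.298 0.05 0;0 0 -38 0.061 0.298 0.07 0;0 0 -38 0.061 0.298 0.07 0'
cat > look.py <<'E'
from h import *
import sys
x,y=map(float,sys.argv[1:3])
for n in sys.argv[3].split(","):
    f,P=snap(n,sys.argv[4] if len(sys.argv)>4 else None)
    try: print(n);pails(P,[(x,y)],60)
    except Exception as e: print("none",e)
go()
E
python3 look.py 430 -114 wrist,top,side
```

```text
clock: 10.35
eef_pos: [427.4, -113.8, 211.4]
tcp_rot: [3.141, 0.004, -0.381]
contact_force: [-0.4, 0.2, 0.1]
opening: 1.0
grasp_force: 0.0
wrist
0 n 1309 ctr [ 432.7 -114.1] mean [ 433.4 -114.6  139.9] size [62.  14.3] bar dir deg 68.4
top
0 n 10 ctr [433.3 -91.1] mean [434.6 -90.5 136.9] size [16.6  3.9] bar dir deg 56.1
side
0 n 73 ctr [ 429.3 -113.4] mean [ 429.6 -110.8  138.9] size [61.8 16.7] bar dir deg 68.0
at [ 429.9 -113.7  213.6] [-180.    -0.   -21.7] q6 [-15.  97.] t 10.5 open 1.001 F 0.0 [0.1 0.2 1.2]
```

```bash
python3 -m creep '0 0 0 0.001 0 0.05 0;0 0 0 0.001 0 0.1 0;0 0 0 0.001 0 0.12 0;0 0 0 0.001 0 0.12 60;0 0 0 0.001 0 0.12 255;0 0 0 0.001 0 0.12 255;0 0 0 0.001 0 0.12 255' 60; python3 -c "
from h import *
go()"
```

```text
clock: 11.38
eef_pos: [430.9, -114.4, 94.2]
tcp_rot: [-3.141, -0.002, -0.38]
contact_force: [0.7, 0.4, 3.0]
opening: 0.714
grasp_force: 65.3
at [ 430.9 -114.4   94.2] [-1.80e+02 -1.00e-01 -2.18e+01] q6 [-15.  97.] t 11.4 open 0.714 F 65.3 [0.7 0.4 3. ]
```

```bash
python3 -m creep '0 0 0 0 0 0 0;0 0 0 0 0 0.006 0;0 0 0 0 0 0.006 0;0 0 0 0 0 0.006 255;0 0 0 0 0 0.006 255;0 0 0 0 0 0.006 255;0 0 0 0 0 0.006 255' 60; python3 -c "
from h import *
go()
snap('wrist','g1.png')"
```

```text
clock: 12.25
eef_pos: [430.8, -114.4, 87.8]
tcp_rot: [-3.141, -0.001, -0.38]
contact_force: [-0.7, 0.1, 6.8]
opening: 0.676
grasp_force: 55.4
at [ 430.8 -114.4   87.8] [-1.80e+02 -1.00e-01 -2.18e+01] q6 [-15.  97.] t 12.2 open 0.676 F 55.4 [-0.7  0.1  6.8]
```

View pics/g1.png

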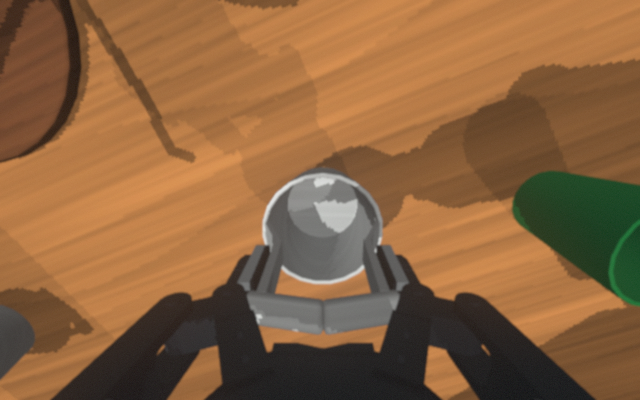

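The wrist view shows the pads on the outsides of D's straps, at (255,265) and (390,268), under the bar ends. I'll lift it.

```bash
python3 -m creep '0 0 0 0 0 -0.04 255;0 0 0 0 0 -0.1 255;0 0 0 0 0 -0.105 255;0 0 0 0 0 -0.105 255'; python3 -c "
from h import *
go((470,89,193,0),(538.5,89,193,0))"
```

```text
clock: 12.8
eef_pos: [430.0, -114.2, 192.1]
tcp_rot: [-3.142, -0.0, -0.38]
contact_force: [0.1, -0.4, -3.1]
opening: 0.672
grasp_force: 58.4
at [ 430.  -114.2  192.1] [-180.    -0.   -21.8] q6 [-15.  97.] t 12.8 open 0.672 F 58.4 [ 0.1 -0.4 -3.1]
-0.0 -0.0 -21.8 -0.0382 -0.2035 -0.0009 rows>= 3.3
-0.0 -0.0 -21.8 0.0254 -0.2289 -0.0009 rows>= 3.7
```

```bash
python3 -m creep '0 0 -6 -0.008 -0.04 0 255;0 0 -12 -0.018 -0.09 0 255;0 0 -18 -0.028 -0.14 0 255;0 0 -22 -0.035 -0.18 0 255;0 0 -22 -0.038 -0.203 0 255;0 0 -22 -0.038 -0.203 0 255;0 0 -22 -0.038 -0.203 0 255'
cat > held.py <<'E'
from h import *
import sys
f,P=snap("wrist",sys.argv[1] if len(sys.argv)>1 else None);s=r.sense();p=s["eef_pos"]
m=(np.hypot(P[...,0]-p[0],P[...,1]-p[1])<45)&(abs(P[...,2]-p[2]-52)<16)
img=f["img"].astype(int);m&=img.sum(-1)>330
q=P[m]
d=np.linalg.svd(q[:,:2]-q[:,:2].mean(0))[2][0]
print("bar",len(q),cv2.minAreaRect(q[:,:2].astype(np.float32)),np.degrees(np.arctan2(d[1],d[0]))%180,"z pct",np.percentile(q[:,2],[5,50,95]).round(1))
m=(P[...,2]>185)&(P[...,2]<232);dd=P[...,:2]-[658.5,89];rr=np.hypot(dd[...,0],dd[...,1]);m&=(rr>50)&(rr<95)
a=np.degrees(np.arctan2(dd[...,1],dd[...,0]))[m]%360
h,e=np.histogram(a,90,(0,360));print([(int(x),int(c)) for c,x in zip(h,e) if c>15])
T=[float(v) for v in sys.argv[2:]]
go(*[T[i:i+4] for i in range(0,len(T),4)])
E
python3 held.py h1.png 538.5 89 193 0
```

```text
clock: 13.68
eef_pos: [469.1, 87.7, 190.9]
tcp_rot: [3.141, 0.003, 0.004]
contact_force: [0.3, -0.4, -2.2]
opening: 0.676
grasp_force: 58.9
bar 4053 ((472.6791687011719, 82.9932861328125), (16.55400848388672, 75.03881072998047), 1.1911271810531616) 90.39565925337007 z pct [240.3 243.6 246.2]
[(176, 680), (180, 690)]
at [469.3  87.5 191.3] [1.8e+02 1.0e-01 2.0e-01] q6 [ 10. 100.] t 13.7 open 0.676 F 58.9 [ 0.5 -0.2 -2.1]
0.0 0.1 0.2 0.0692 -0.0013 -0.0019 rows>= 1.1
```

View pics/h1.png

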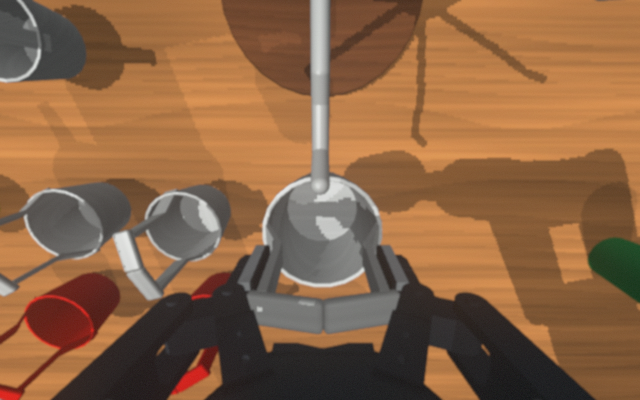

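The hook tip at (320,187) is lined up with the middle of the held handle at (323,310). I'll go in and lower.

```bash
python3 -m creep '0 0 0 0.02 -0.001 -0.002 255;0 0 0 0.045 -0.001 -0.002 255;0 0 0 0.07 -0.001 -0.002 255;0 0 0 0.07 -0.001 -0.002 255;0 0 0 0.07 -0.001 0.015 255;0 0 0 0.07 -0.001 0.028 255;0 0 0 0.07 -0.001 0.033 255;0 0 0 0.07 -0.001 0.035 255'; python3 held.py h2.png 538.5 89 155 0
```

```text
clock: 14.72
eef_pos: [539.8, 89.7, 156.8]
tcp_rot: [3.141, 0.001, 0.004]
contact_force: [-0.0, -0.2, -2.0]
opening: 0.674
grasp_force: 58.8
bar 6227 ((549.5151977539062, 87.08836364746094), (55.456172943115234, 57.8472785949707), 47.792720794677734) 99.42680154391036 z pct [204.5 208.5 211.9]
[(112, 50), (116, 1962), (120, 2230), (172, 31), (176, 1386), (180, 1322), (236, 2184), (240, 1991), (244, 58)]
at [540.   89.7 156.9] [180.    0.    0.2] q6 [ 9. 99.] t 14.8 open 0.674 F 58.8 [-0.2 -0.5 -2.7]
0.0 0.0 0.2 -0.0015 0.0007 0.0019 rows>= 0.0
```

View pics/h2.png

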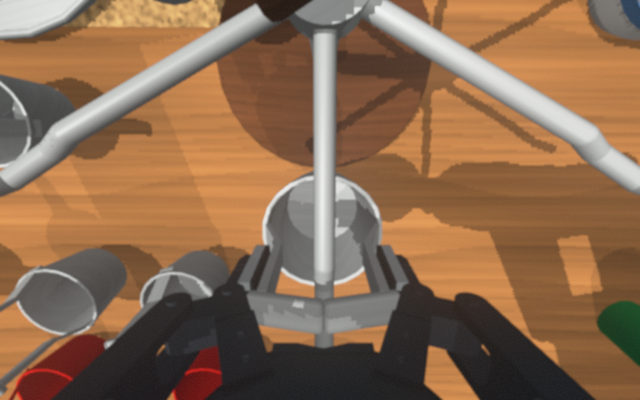

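The hook passes through the handle under the bar at (323,310). I'll lower the last millimetres until it is carried, then release.

```bash
python3 -m creep '0 0 0 -0.001 -0.001 0.002 255;0 0 0 -0.001 -0.001 0.003 255;0 0 0 -0.001 -0.001 0.003 200;0 0 0 -0.001 -0.001 0.003 150;0 0 0 -0.001 -0.001 0.003 0;0 0 0 -0.001 -0.001 0.003 0;0 0 0 -0.001 -0.001 0.003 0'; python3 -m creep '0 0 0 0 0 -0.02 0;0 0 0 0 0 -0.06 0;0 0 0 0 0 -0.11 0;0 0 0 0 0 -0.14 0;0 0 0 0 0 -0.14 0';python3 - <<'E'
from h import *
f,P=snap("top","t2.png")
for n,xy in dict(A=(607,369),B=(428,358),C=(426,234)).items():
    print(n);pails(P,[xy])
m=(np.hypot(P[...,0]-538.5,P[...,1]-89)<45)&(P[...,2]>195);print("hung z",m.sum(),np.nanmean(P[m],0))
go()
E
```

```text
clock: 15.65
eef_pos: [539.2, 90.6, 154.2]
tcp_rot: [3.142, 0.0, 0.004]
contact_force: [0.1, 0.2, -0.9]
opening: 0.997
grasp_force: 0.0
clock: 16.27
eef_pos: [540.6, 90.8, 296.8]
tcp_rot: [-3.141, -0.005, 0.004]
contact_force: [0.2, -0.1, -1.0]
opening: 1.001
grasp_force: 0.0
A
0 n 121 ctr [607.2 368.5] mean [606.7 367.8 139.5] size [60.5 14.5] bar dir deg 80.2
B
0 n 136 ctr [428.3 357.9] mean [427.5 357.3 139.9] size [62.5 13.9] bar dir deg 26.9
C
0 n 129 ctr [426.  233.8] mean [425.6 233.6 139.9] size [61.8 14.5] bar dir deg 15.3
hung z 3442 [528.99362461  87.11014181 636.20675855]
at [539.6  90.7 295. ] [-1.8e+02 -1.0e-01  2.0e-01] q6 [ 9. 99.] t 16.3 open 1.004 F 0.0 [-0.1 -0.7 -0.2]
```

View pics/t2.png

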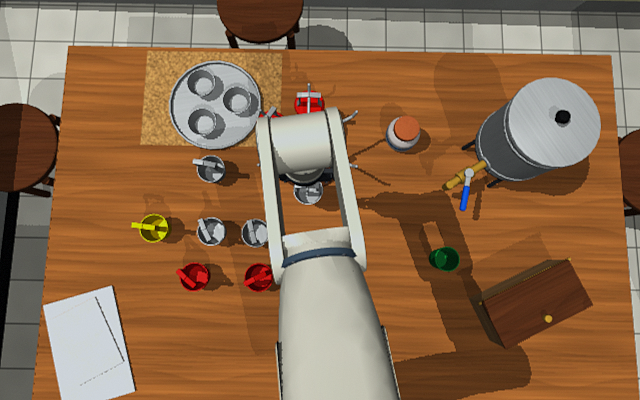

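The top view shows D hanging at the front at (308,192), A, B and C unmoved, and the jar and tumbler in place. Next C goes to the left-front hook1.

```bash
python3 -m creep '0 0 -10 -0.01 -0.02 0 0;0 0 -20 -0.03 -0.04 0 0;0 0 -30 -0.05 -0.06 0 0;0 0 -40 -0.07 -0.09 0 0;0 0 -50 -0.09 -0.12 0.02 0;0 0 -60 -0.105 -0.14 0.05 0;0 0 -70 -0.114 -0.143 0.08 0;0 0 -80 -0.114 -0.143 0.08 0'; python3 -m creep '0 0 -10 0 0 0 0;0 0 -20 0 0 0 0;0 0 -25 0 0 0 0;0 0 -25 0 0 0 0';python3 look.py 426 234 wrist,side;python3 -c "
from h import *
go((426,234,88,105))"
```

```text
clock: 17.32
eef_pos: [421.5, 232.3, 210.4]
tcp_rot: [-3.136, 0.004, 1.407]
contact_force: [0.3, -0.7, 0.6]
opening: 1.001
grasp_force: 0.0
clock: 17.82
eef_pos: [423.8, 232.7, 213.0]
tcp_rot: [-3.139, 0.001, 1.836]
contact_force: [0.1, -0.5, -0.3]
opening: 0.997
grasp_force: 0.0
wrist
0 n 1291 ctr [426.9 234.8] mean [426.5 235.8 139.7] size [62.5 14.7] bar dir deg 15.2
side
0 n 107 ctr [425.1 235.3] mean [423.6 235.7 139.2] size [61.8 16.6] bar dir deg 14.3
at [424.1 232.9 213.5] [-179.9    0.   105.1] q6 [29. 13.] t 17.9 open 0.995 F 0.0 [-0.5 -0.2  0.9]
at [424.1 232.9 213.5] [-179.9    0.   105.1] q6 [29. 13.] t 17.9 open 0.995 F 0.0 [-0.5 -0.2  0.9]
-0.1 0.0 0.1 0.0006 0.0022 0.1255 rows>= 2.0
```

```bash
python3 -m creep '0 0 0 0.001 0.002 0.05 0;0 0 0 0.001 0.002 0.1 0;0 0 0 0.001 0.002 0.125 0;0 0 0 0.001 0.002 0.125 60;0 0 0 0.001 0.002 0.125 255;0 0 0 0.001 0.002 0.125 255;0 0 0 0.001 0.002 0.125 255;0 0 0 0.001 0.002 0.125 255' 60; python3 -m creep '0 0 0 0 0 -0.04 255;0 0 0 0 0 -0.1 255;0 0 0 0 0 -0.105 255;0 0 0 0 0 -0.105 255'
python3 - <<'E'
from h import *
a=np.radians(120);c=np.array([658.5,89]);u=np.array([np.cos(a),np.sin(a)])
print(c+190*u,c+120*u)
go((*(c+190*u),193,120),(*(c+120*u),193,120))
E
```

```text
clock: 18.92
eef_pos: [426.5, 234.8, 89.8]
tcp_rot: [3.141, -0.0, 1.837]
contact_force: [-0.0, 0.6, -0.3]
opening: 0.684
grasp_force: 63.3
clock: 19.42
eef_pos: [426.2, 234.6, 194.3]
tcp_rot: [3.141, -0.0, 1.837]
contact_force: [0.0, 0.4, -2.7]
opening: 0.685
grasp_force: 64.2
[563.5        253.54482672] [598.5        192.92304845]
at [426.2 234.6 194.3] [180.   -0.  105.2] q6 [29. 13.] t 19.4 open 0.685 F 64.2 [ 0.   0.4 -2.7]
0.0 -0.0 -14.8 -0.0178 0.1375 0.0014 rows>= 2.2
0.0 -0.0 -14.8 -0.0855 0.1553 0.0014 rows>= 2.8
```

```bash
python3 -m creep '0 0 -5 -0.006 0.045 0 255;0 0 -10 -0.012 0.09 0 255;0 0 -14.8 -0.018 0.12 0 255;0 0 -14.8 -0.018 0.137 0 255;0 0 -14.8 -0.018 0.1375 0.001 255;0 0 -14.8 -0.018 0.1375 0.001 255'
python3 - <<'E'
from h import *
c=np.array([658.5,89]);u=np.array([np.cos(np.radians(120)),np.sin(np.radians(120))]);t=np.array([-u[1],u[0]])
for n in("wrist","side","top"):
    f,P=snap(n);d=P[...,:2]-c;rad=d@u;tan=d@t
    m=(P[...,2]>195)&(P[...,2]<232)&(rad>60)&(rad<145)&(abs(tan)<12)
    print(n,"hook",m.sum(),np.median(tan[m]) if m.sum() else None, np.max(rad[m]) if m.sum() else None)
    m=(P[...,2]>232)&(P[...,2]<252)&(abs(rad-190)<14)&(abs(tan)<36)
    if m.sum():print("  bar",m.sum(),np.percentile(rad[m],[2,98]),np.percentile(tan[m],[2,98]),np.percentile(P[m][:,2],[5,95]))
go((*(c+120*u),193,120))
E
```

```text
clock: 20.18
eef_pos: [562.1, 253.2, 192.4]
tcp_rot: [-3.139, -0.0, 2.094]
contact_force: [0.0, -0.6, -2.2]
opening: 0.689
grasp_force: 64.5
wrist hook 45 -0.3277223381948167 137.8442778867658
  bar 6285 [184.62867617 202.7703746 ] [-34.16881162  34.53311581] [234.91933064 248.45354768]
side hook 2 5.632204045306347 70.08322342207364
  bar 117 [183.29788026 203.35157906] [-32.28335096  34.65669879] [234.30209082 249.1192365 ]
top hook 101 1.5690845307347157 139.7071795546168
  bar 1 [186.90606569 186.90606569] [34.60163832 34.60163832] [244.41138831 244.41138831]
at [562.7 253.4 193.3] [-180.   -0.  120.] q6 [24. -6.] t 20.3 open 0.687 F 64.5 [-0.9 -0.1 -1.3]
-0.0 -0.0 0.0 -0.0703 0.0007 0.0003 rows>= 1.1
```

```bash
python3 -m creep '0 0 0 -0.02 0.001 -0.001 255;0 0 0 -0.045 0.001 -0.001 255;0 0 0 -0.07 0.001 -0.001 255;0 0 0 -0.07 0.001 -0.001 255;0 0 0 -0.07 0.001 0.015 255;0 0 0 -0.07 0.001 0.03 255;0 0 0 -0.07 0.001 0.036 255;0 0 0 -0.07 0.001 0.037 255'
python3 - <<'E'
from h import *
c=np.array([658.5,89]);u=np.array([np.cos(np.radians(120)),np.sin(np.radians(120))])
f,P=snap("side","s3.png")
cv2.imwrite("pics/s3c.png",cv2.resize(f["img"][110:270,200:380,::-1],(675,600),interpolation=cv2.INTER_CUBIC))
go((*(c+120*u),154,120))
E
```

```text
clock: 21.32
eef_pos: [599.7, 194.2, 156.4]
tcp_rot: [3.141, -0.0, 2.096]
contact_force: [-1.7, 0.4, 7.9]
opening: 0.683
grasp_force: 71.1
at [599.8 194.3 156.5] [179.9  -0.  120.1] q6 [ 18. -12.] t 21.4 open 0.682 F 71.7 [-1.6  0.9  4.6]
0.1 -0.0 0.1 -0.0005 -0.0018 0.0025 rows>= 0.1
```

View pics/s3c.png

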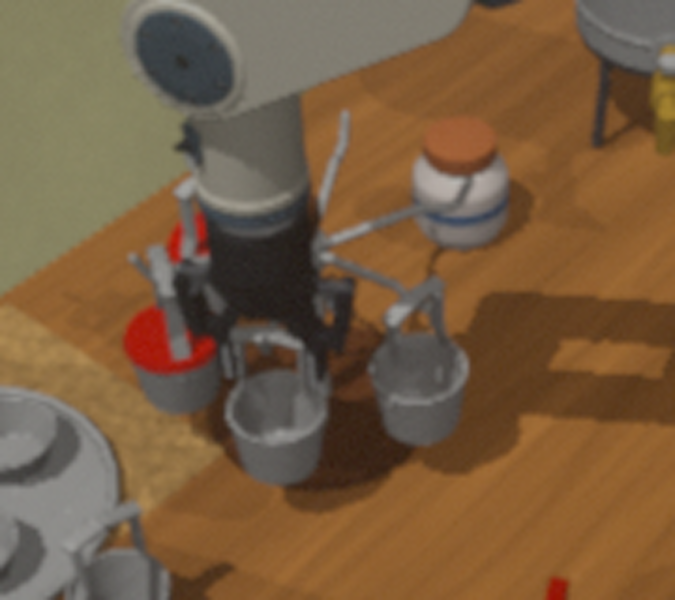

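The side view shows C's handle over hook1 at (265,340) and D hanging at (420,385), and the force shows C is carried. I'll release it.

```bash
python3 -m creep '0 0 0 0 0 0.001 200;0 0 0 0 0 0.001 150;0 0 0 0 0 0.001 0;0 0 0 0 0 0.001 0;0 0 0 0 0 0.001 0'; python3 -m creep '0 0 0 0 0 -0.02 0;0 0 0 0 0 -0.06 0;0 0 0 0 0 -0.11 0;0 0 0 0 0 -0.14 0;0 0 0 0 0 -0.14 0'
python3 - <<'E'
from h import *
f,P=snap("side")
for n,xy in dict(A=(607,369),B=(428,358)).items(): print(n);pails(P,[xy])
m=(np.hypot(P[...,0]-598.5,P[...,1]-193)<40)&(P[...,2]>202)&(P[...,2]<216);print("C bar",m.sum(),P[m].mean(0))
go((428,358.5,290,117),(428,358.5,215,117))
E
```

```text
clock: 22.0
eef_pos: [599.4, 193.4, 155.0]
tcp_rot: [-3.141, -0.0, 2.095]
contact_force: [0.1, 0.0, -0.1]
opening: 1.001
grasp_force: 0.0
clock: 22.62
eef_pos: [600.9, 193.7, 298.1]
tcp_rot: [3.137, 0.001, 2.095]
contact_force: [-0.2, 0.2, 0.3]
opening: 0.997
grasp_force: 0.0
A
0 n 110 ctr [607.  369.2] mean [605.3 369.8 139.2] size [62.6 17.2] bar dir deg 79.0
B
0 n 127 ctr [427.6 358.7] mean [426.2 359.2 139.4] size [62.8 16.8] bar dir deg 25.6
C bar 110 [601.26345646 193.04560437 207.6255259 ]
at [600.  193.5 296.1] [179.9   0.  120. ] q6 [ 18. -12.] t 22.7 open 0.996 F 0.0 [-0.5 -0.2 -1.1]
0.1 0.0 3.0 0.2290 -0.0663 0.0059 rows>= 3.8
0.1 0.0 3.0 0.2290 -0.0664 0.0809 rows>= 4.0
```

```bash
python3 -m creep '0 0 3 0.05 -0.015 0 0;0 0 3 0.1 -0.03 0 0;0 0 3 0.15 -0.045 0.02 0;0 0 3 0.2 -0.06 0.05 0;0 0 3 0.229 -0.066 0.08 0;0 0 3 0.229 -0.066 0.081 0;0 0 3 0.229 -0.066 0.081 0'; python3 look.py 428 358 wrist; python3 -c "
from h import *
go((428,359,89,117))"
```

```text
clock: 23.55
eef_pos: [428.0, 358.2, 213.8]
tcp_rot: [-3.141, 0.001, 2.043]
contact_force: [0.7, -0.1, 0.1]
opening: 0.996
grasp_force: 0.0
wrist
0 n 1269 ctr [429.4 359.4] mean [428.7 360.  139.7] size [62.2 14.4] bar dir deg 26.2
at [428.6 358.2 214.5] [180.   0. 117.] q6 [40. 13.] t 23.6 open 0.999 F 0.0 [-0.3  0.4 -1. ]
at [428.6 358.2 214.5] [180.   0. 117.] q6 [40. 13.] t 23.6 open 0.999 F 0.0 [-0.3  0.4 -1. ]
0.0 0.0 0.0 0.0010 -0.0002 0.1255 rows>= 2.0
```

```bash
python3 -m creep '0 0 0 0.001 0 0.05 0;0 0 0 0.001 0 0.1 0;0 0 0 0.001 0 0.125 0;0 0 0 0.001 0 0.125 60;0 0 0 0.001 0 0.125 255;0 0 0 0.001 0 0.125 255;0 0 0 0.001 0 0.125 255;0 0 0 0.001 0 0.125 255' 60; python3 -m creep '0 0 0 0 0 -0.04 255;0 0 0 0 0 -0.1 255;0 0 0 0 0 -0.105 255;0 0 0 0 0 -0.105 255'
python3 - <<'E'
from h import *
a=np.radians(-120);c=np.array([658.5,89]);u=np.array([np.cos(a),np.sin(a)])
go((410,180,195,90),(420,-60,195,60),(*(c+190*u),193,60))
E
```

```text
clock: 24.6
eef_pos: [428.2, 360.1, 90.4]
tcp_rot: [3.139, -0.0, 2.043]
contact_force: [1.1, 0.5, 6.2]
opening: 0.689
grasp_force: 62.2
clock: 25.1
eef_pos: [427.1, 359.3, 194.2]
tcp_rot: [3.141, -0.0, 2.043]
contact_force: [-0.2, 0.2, -2.0]
opening: 0.693
grasp_force: 64.2
at [427.1 359.3 194.2] [180.  -0. 117.] q6 [40. 13.] t 25.1 open 0.693 F 64.2 [-0.2  0.2 -2. ]
0.0 -0.0 27.0 -0.1519 -0.0967 -0.0009 rows>= 2.9
0.0 -0.0 57.0 -0.3702 -0.1969 -0.0009 rows>= 6.7
0.0 -0.0 57.0 -0.4493 -0.0762 0.0011 rows>= 7.3
```

```bash
python3 -m creep '0 0 9 -0.04 -0.025 0 255;0 0 18 -0.09 -0.06 0 255;0 0 27 -0.14 -0.09 0 255;0 0 36 -0.19 -0.115 0 255;0 0 45 -0.24 -0.14 0 255;0 0 52 -0.29 -0.16 0 255;0 0 57 -0.34 -0.183 0 255;0 0 57 -0.37 -0.197 0 255'; python3 -m creep '0 0 0 0 0 0 255;0 0 0 0 0 0 255';python3 - <<'E'
from h import *
a=np.radians(-120);c=np.array([658.5,89]);u=np.array([np.cos(a),np.sin(a)])
go((*(c+190*u),193,60))
E
```

```text
clock: 26.1
eef_pos: [418.5, -61.7, 192.5]
tcp_rot: [-3.139, 0.001, 1.045]
contact_force: [1.0, -0.1, -2.7]
opening: 0.688
grasp_force: 64.4
clock: 26.35
eef_pos: [419.1, -59.3, 193.0]
tcp_rot: [-3.139, 0.001, 1.047]
contact_force: [0.6, 0.0, -2.3]
opening: 0.689
grasp_force: 64.4
at [419.1 -59.3 193. ] [-179.8    0.    60. ] q6 [-8. 22.] t 26.4 open 0.689 F 64.4 [ 0.6  0.  -2.3]
-0.2 0.0 0.0 0.0581 0.1332 -0.0004 rows>= 2.3
```

```bash
python3 -m creep '0 0 0 0.02 0.05 0 255;0 0 0 0.04 0.1 0 255;0 0 0 0.058 0.133 0 255;0 0 0 0.058 0.133 0 255;0 0 0 0.058 0.133 0 255'
python3 - <<'E'
from h import *
c=np.array([658.5,89]);u=np.array([np.cos(np.radians(-120)),np.sin(np.radians(-120))]);t=np.array([-u[1],u[0]])
for n in("wrist","side","top"):
    f,P=snap(n);d=P[...,:2]-c;rad=d@u;tan=d@t
    m=(P[...,2]>195)&(P[...,2]<232)&(rad>60)&(rad<145)&(abs(tan)<12)
    print(n,"hook",m.sum(),np.median(tan[m]) if m.sum() else None, np.max(rad[m]) if m.sum() else None)
    m=(P[...,2]>232)&(P[...,2]<252)&(abs(rad-190)<14)&(abs(tan)<36)
    if m.sum():print("  bar",m.sum(),np.percentile(rad[m],[2,98]),np.percentile(tan[m],[2,98]),np.percentile(P[m][:,2],[5,95]))
go((*(c+120*u),193,60))
E
```

```text
clock: 26.98
eef_pos: [563.0, -74.6, 193.2]
tcp_rot: [-3.139, 0.001, 1.049]
contact_force: [-0.8, -0.6, -1.9]
opening: 0.691
grasp_force: 64.9
wrist hook 3447 -1.2971018478893155 144.02351938159927
  bar 6257 [177.11559609 195.69789935] [-34.52750337  34.14249204] [235.30692447 248.14791324]
side hook 73 -5.502528814717843 142.38338576892102
  bar 35 [178.05399966 195.40533681] [-31.33583937  33.96653241] [235.07464846 250.84574702]
top hook 104 -3.0059368470566294 143.97811851291814
at [563.1 -75.3 194.1] [-180.     0.    60.1] q6 [-8. 22.] t 27.1 open 0.694 F 64.9 [ 0.3 -0.5 -1.8]
-0.0 0.0 0.1 0.0700 0.0005 0.0011 rows>= 1.1
```

```bash
python3 -m creep '0 0 0 0.02 -0.002 0 255;0 0 0 0.045 -0.002 0 255;0 0 0 0.07 -0.002 0 255;0 0 0 0.07 -0.002 0 255;0 0 0 0.07 -0.002 0.015 255;0 0 0 0.07 -0.002 0.03 255;0 0 0 0.07 -0.002 0.037 255;0 0 0 0.07 -0.002 0.038 255'
python3 - <<'E'
from h import *
f,P=snap("wrist","w4.png");go()
E
```

```text
clock: 28.12
eef_pos: [598.1, -15.2, 157.0]
tcp_rot: [3.14, 0.0, 1.047]
contact_force: [-2.3, -3.4, 13.4]
opening: 0.691
grasp_force: 62.8
at [598.1 -15.2 157.1] [179.9   0.   60. ] q6 [-2. 28.] t 28.2 open 0.691 F 63.3 [-1.9 -3.2  8.8]
```

View pics/w4.png

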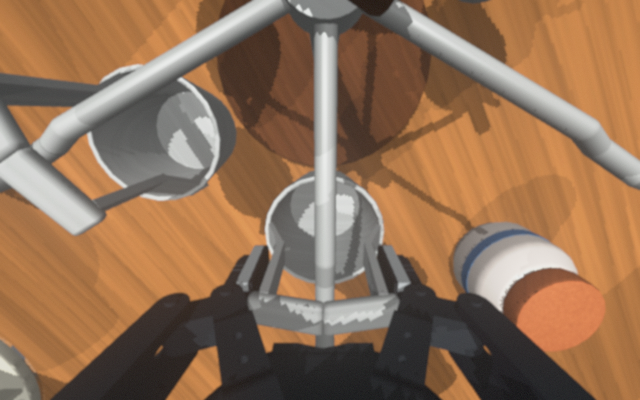

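The hook passes through B's handle at (325,310) and B is carried. I'll release it, then go back to the knob.

```bash
python3 -m creep '0 0 0 0 0 0 200;0 0 0 0 0 0 150;0 0 0 0 0 0 0;0 0 0 0 0 0 0;0 0 0 0 0 0 0'; python3 -m creep '0 0 0 0 0 -0.02 0;0 0 0 0 0 -0.06 0;0 0 0 0 0 -0.1 0;0 0 0 0 0 -0.12 0;0 0 0 0 0 -0.12 0';python3 -c "
from h import *
go((658,89,265,120))"
```

```text
clock: 28.8
eef_pos: [597.3, -14.2, 155.9]
tcp_rot: [-3.141, 0.0, 1.048]
contact_force: [-0.0, 0.1, 0.7]
opening: 1.0
grasp_force: 0.0
clock: 29.42
eef_pos: [598.4, -14.2, 277.7]
tcp_rot: [3.139, -0.001, 1.048]
contact_force: [0.6, 0.4, -0.7]
opening: 1.0
grasp_force: 0.0
at [598.4 -14.2 277.7] [ 1.798e+02 -1.000e-01  6.000e+01] q6 [-2. 28.] t 29.4 open 1.0 F 0.0 [ 0.6  0.4 -0.7]
0.2 0.0 -60.0 0.1191 0.0001 0.0129 rows>= 5.6
```

```bash
python3 -m creep '0 0 -10 0.03 0 0 0;0 0 -20 0.06 0 0 0;0 0 -30 0.09 0 0 0;0 0 -40 0.119 0 0 0;0 0 -50 0.119 0 0.01 0;0 0 -60 0.119 0 0.013 0;0 0 -60 0.119 0 0.013 0;0 0 -60 0.119 0 0.013 0'
sed -i 's/203,-60/203,120/' knob.py; python3 knob.py k2.png
```

```text
clock: 30.42
eef_pos: [656.7, 88.8, 262.5]
tcp_rot: [-3.141, -0.0, 2.091]
contact_force: [0.2, 0.7, 0.4]
opening: 0.996
grasp_force: 0.0
knob 1248 ((658.7958984375, 90.22221374511719), (13.65355396270752, 45.101966857910156), 29.520355224609375)
[(-180, 171), (-124, 196), (-120, 149), (-64, 136), (-60, 257), (-4, 98), (0, 179), (4, 19), (56, 281), (60, 345), (112, 46), (116, 422), (120, 238), (172, 34), (176, 423)]
mod60 -0.2938061017574985
at [656.8  88.8 262.9] [-180.    -0.   119.8] q6 [  8. -22.] t 30.5 open 0.999 F 0.0 [-0.6  0.3 -0.1]
-0.0 -0.0 -0.2 -0.0004 0.0012 0.0599 rows>= 1.0
```

View pics/k2.png

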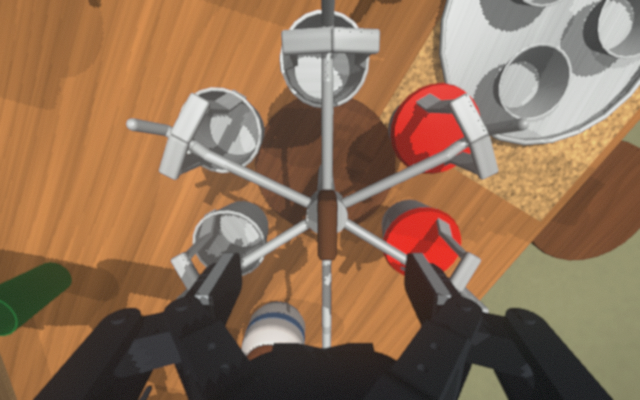

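Three steel pails hang at (328,60), (215,130) and (230,240), and the free hook4 points down-image at (327,300). I'll grip the knob and turn 120° gently.

```bash
python3 -m creep '0 0 0 0.001 0.001 0.03 0;0 0 0 0.001 0.001 0.06 0;0 0 0 0.001 0.001 0.06 0;0 0 0 0.001 0.001 0.06 255;0 0 0 0.001 0.001 0.06 255;0 0 0 0.001 0.001 0.06 255;0 0 0 0.001 0.001 0.06 255' 60
python3 -m creep '0 0 2 0 0 0 255;0 0 5 0 0 0 255;0 0 9 0 0 0 255;0 0 14 0 0 0 255;0 0 19 0 0 0 255;0 0 24 0 0 0 255;0 0 29 0 0 0 255;0 0 34 0 0 0 255'
python3 -m creep '0 0 5 0 0 0 255;0 0 10 0 0 0 255;0 0 15 0 0 0 255;0 0 20 0 0 0 255;0 0 25 0 0 0 255;0 0 30 0 0 0 255;0 0 35 0 0 0 255;0 0 40 0 0 0 255'
python3 -m creep '0 0 5 0 0 0 255;0 0 10 0 0 0 255;0 0 15 0 0 0 255;0 0 20 0 0 0 255;0 0 25 0 0 0 255;0 0 30 0 0 0 255;0 0 34 0 0 0 255;0 0 37 0 0 0 255'
python3 -c "
from h import *
go((658,89,203,0))"
```

```text
clock: 31.35
eef_pos: [658.8, 90.9, 204.3]
tcp_rot: [3.138, 0.001, 2.095]
contact_force: [-0.4, 0.5, 5.5]
opening: 0.151
grasp_force: 60.5
clock: 32.35
eef_pos: [659.7, 91.2, 204.3]
tcp_rot: [3.136, -0.002, 1.499]
contact_force: [10.0, 4.4, -2.3]
opening: 0.152
grasp_force: 59.4
clock: 33.35
eef_pos: [660.8, 90.8, 204.3]
tcp_rot: [3.137, -0.006, 0.801]
contact_force: [13.8, 1.6, -3.7]
opening: 0.15
grasp_force: 59.1
clock: 34.35
eef_pos: [661.3, 89.8, 204.3]
tcp_rot: [3.14, -0.008, 0.155]
contact_force: [15.7, -2.4, -5.5]
opening: 0.15
grasp_force: 58.9
at [661.3  89.8 204.3] [179.9  -0.5   8.9] q6 [ 8. 89.] t 34.4 open 0.15 F 58.9 [15.7 -2.4 -5.5]
0.1 -0.5 8.9 -0.0034 0.0003 0.0013 rows>= 0.8
```

```bash
python3 -m creep '0 0 3 0 0 0 255;0 0 6 -0.001 0 0 255;0 0 8.5 -0.002 0 0 255;0 0 8.7 -0.002 0 0 255;0 0 8.7 -0.002 0 0 255;0 0 8.7 -0.002 0 0 0;0 0 8.7 -0.002 0 0 0;0 0 8.7 -0.002 0 0 0'
python3 -m creep '0 0 0 0 0 -0.03 0;0 0 0 0 0 -0.07 0;0 0 0 0 0 -0.09 0;0 0 0 0 0 -0.09 0'
python3 knob.py; python3 look.py 607 369 top; python3 -c "
from h import *
go((606.5,369,290,170),(606.5,369,215,170))"
```

```text
clock: 35.35
eef_pos: [655.0, 90.0, 203.3]
tcp_rot: [3.142, 0.001, 0.006]
contact_force: [-0.3, -0.4, -0.4]
opening: 0.779
grasp_force: 0.0
clock: 35.85
eef_pos: [656.0, 90.1, 295.1]
tcp_rot: [-3.141, -0.003, 0.006]
contact_force: [-0.7, 0.0, -1.0]
opening: 1.004
grasp_force: 0.0
knob 962 ((660.6275024414062, 89.23681640625), (13.717601776123047, 44.993377685546875), 89.96428680419922)
[(-180, 142), (-124, 84), (-120, 253), (-116, 52), (-64, 74), (-60, 312), (-56, 96), (-4, 219), (0, 296), (52, 55), (56, 314), (60, 106), (112, 68), (116, 248), (120, 69), (176, 195)]
mod60 0.13113752299316597
at [655.3  90.  293.5] [-180.    -0.     0.3] q6 [ 8. 97.] t 35.9 open 1.003 F 0.0 [-0.4 -0.6 -0.1]
0.0 -0.0 -119.7 0.0026 0.0011 0.0905 rows>= 11.2
top
0 n 122 ctr [607.1 368.5] mean [606.7 367.9 139.3] size [60.9 14.1] bar dir deg 80.2
at [654.8  89.9 292.4] [1.8e+02 1.0e-01 3.0e-01] q6 [ 8. 97.] t 36.0 open 1.003 F 0.0 [ 1.   0.9 -0.6]
at [654.8  89.9 292.4] [1.8e+02 1.0e-01 3.0e-01] q6 [ 8. 97.] t 36.0 open 1.003 F 0.0 [ 1.   0.9 -0.6]
-0.1 0.0 -169.7 -0.0466 -0.2794 0.0024 rows>= 15.9
-0.1 0.0 -169.7 -0.0466 -0.2794 0.0774 rows>= 15.9
```

```bash
python3 -m creep '0 0 3 -0.01 -0.06 0 0;0 0 6 -0.02 -0.12 0 0;0 0 9 -0.03 -0.18 0 0;0 0 10.3 -0.04 -0.24 0.02 0;0 0 10.3 -0.047 -0.279 0.06 0;0 0 10.3 -0.047 -0.279 0.077 0;0 0 10.3 -0.047 -0.279 0.077 0;0 0 10.3 -0.047 -0.279 0.077 0'; python3 look.py 607 369 wrist,side; python3 -c "
from h import *
go((607,369,89,-10))"
```

```text
clock: 36.95
eef_pos: [607.5, 367.6, 217.1]
tcp_rot: [-3.141, -0.001, -0.175]
contact_force: [-0.2, -1.1, 0.6]
opening: 1.0
grasp_force: 0.0
wrist
0 n 1243 ctr [609.2 369.4] mean [610.1 369.5 139.8] size [62.4 14.5] bar dir deg 79.9
side
0 n 111 ctr [606.  369.4] mean [605.1 370.2 139.3] size [62.  16.3] bar dir deg 78.5
at [607.8 367.9 217.8] [-1.799e+02 -1.000e-01 -1.000e+01] q6 [ 31. 131.] t 37.0 open 1.002 F 0.0 [-0.3  0.6  0.3]
at [607.8 367.9 217.8] [-1.799e+02 -1.000e-01 -1.000e+01] q6 [ 31. 131.] t 37.0 open 1.002 F 0.0 [-0.3  0.6  0.3]
-0.1 -0.1 -0.0 -0.0012 -0.0008 0.1288 rows>= 2.1
```

```bash
python3 -m creep '0 0 0 -0.001 -0.001 0.05 0;0 0 0 -0.001 -0.001 0.1 0;0 0 0 -0.001 -0.001 0.129 0;0 0 0 -0.001 -0.001 0.129 60;0 0 0 -0.001 -0.001 0.129 255;0 0 0 -0.001 -0.001 0.129 255;0 0 0 -0.001 -0.001 0.129 255;0 0 0 -0.001 -0.001 0.129 255' 60; python3 -m creep '0 0 0 0 0 -0.04 255;0 0 0 0 0 -0.1 255;0 0 0 0 0 -0.105 255;0 0 0 0 0 -0.105 255'
python3 - <<'E'
from h import *
go((460,300,195,0),(468,89,194,0))
E
```

```text
clock: 38.05
eef_pos: [606.6, 370.3, 88.8]
tcp_rot: [-3.14, -0.002, -0.174]
contact_force: [-0.5, 0.3, 6.4]
opening: 0.679
grasp_force: 61.0
clock: 38.55
eef_pos: [605.7, 369.7, 192.4]
tcp_rot: [-3.141, -0.0, -0.174]
contact_force: [-0.4, -1.3, -2.3]
opening: 0.672
grasp_force: 63.6
at [605.7 369.7 192.4] [-180.   -0.  -10.] q6 [ 31. 131.] t 38.5 open 0.672 F 63.6 [-0.4 -1.3 -2.3]
-0.0 -0.0 -10.0 -0.1315 0.0939 -0.0027 rows>= 2.6
-0.0 -0.0 -10.0 -0.0871 0.3003 -0.0017 rows>= 5.0
```

```bash
python3 -m creep '0 0 -5 -0.045 0.03 0 255;0 0 -10 -0.09 0.06 0 255;0 0 -10 -0.13 0.094 0 255;0 0 -10 -0.13 0.14 -0.001 255;0 0 -10 -0.115 0.19 -0.002 255;0 0 -10 -0.1 0.25 -0.002 255;0 0 -10 -0.087 0.3 -0.002 255;0 0 -10 -0.087 0.3 -0.002 255';python3 -m creep '0 0 0 0 0 0 255;0 0 0 0 0 0 255'; python3 held.py h9.png 538.5 89 194 0
```

```text
clock: 39.55
eef_pos: [466.9, 86.2, 192.6]
tcp_rot: [3.14, 0.003, -0.003]
contact_force: [-0.1, 0.9, -1.9]
opening: 0.671
grasp_force: 65.4
clock: 39.8
eef_pos: [467.9, 90.3, 193.6]
tcp_rot: [-3.142, 0.001, 0.002]
contact_force: [0.0, 0.8, -2.8]
opening: 0.674
grasp_force: 65.4
bar 3919 ((471.0529479980469, 89.71713256835938), (67.20850372314453, 16.153032302856445), 89.85118103027344) 90.01984085429416 z pct [242.1 245.3 248. ]
[(176, 660), (180, 601)]
at [468.   90.4 193.8] [-1.8e+02  0.0e+00  1.0e-01] q6 [ 11. 101.] t 39.9 open 0.67 F 65.4 [-0.3  0.3 -2. ]
-0.0 0.0 0.1 0.0705 0.0016 -0.0002 rows>= 1.1
```

View pics/h9.png

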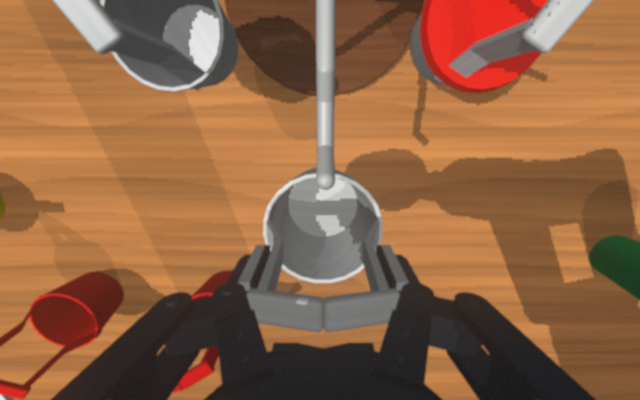

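The free hook's tip at (325,183) is lined up with the held handle at (323,310). In and down.

```bash
python3 -m creep '0 0 0 0.02 0.001 0 255;0 0 0 0.045 0.001 0 255;0 0 0 0.07 0.001 0 255;0 0 0 0.07 0.001 0 255;0 0 0 0.07 0.001 0.015 255;0 0 0 0.07 0.001 0.03 255;0 0 0 0.07 0.001 0.037 255;0 0 0 0.07 0.001 0.039 255'; python3 -c "
from h import *
go()"
```

```text
clock: 40.85
eef_pos: [537.0, 88.4, 155.5]
tcp_rot: [3.141, 0.002, 0.001]
contact_force: [-11.4, -1.3, 23.2]
opening: 0.676
grasp_force: 62.9
at [537.   88.4 155.5] [1.8e+02 1.0e-01 0.0e+00] q6 [ 9. 99.] t 40.9 open 0.676 F 62.9 [-11.4  -1.3  23.2]
```

```bash
python3 -m creep '0 0 0 0 0 -0.001 255;0 0 0 0 0 -0.001 200;0 0 0 0 0 -0.001 150;0 0 0 0 0 -0.001 0;0 0 0 0 0 -0.001 0;0 0 0 0 0 -0.001 0'; python3 -m creep '0 0 0 0 0 -0.02 0;0 0 0 0 0 -0.06 0;0 0 0 0 0 -0.11 0;0 0 0 0 0 -0.15 0;0 0 0 -0.06 0 -0.17 0;0 0 0 -0.12 0 -0.17 0;0 0 0 -0.18 0 -0.17 0;0 0 0 -0.18 0 -0.17 0'
python3 - <<'E'
from h import *
f,P=snap("side");i=f["img"]
w,_=snap("wrist")
a=cv2.resize(i[90:290,180:440],(650,500),interpolation=cv2.INTER_CUBIC)
cv2.imwrite("pics/f1.png",a[...,::-1])
g,Q=snap("top","ft.png")
for nm,X in(("side",P),("top",Q)):
  for ang in(180,120,60,0):
    c=np.array([658.5,89])+120*np.array([np.cos(np.radians(ang)),np.sin(np.radians(ang))])
    m=(np.hypot(X[...,0]-c[0],X[...,1]-c[1])<38)&(X[...,2]>200)&(X[...,2]<218);print(nm,ang,c.round(0),m.sum(),X[m].mean(0).round(0) if m.sum() else"")
go()
E
python3 tap.py
```

```text
clock: 41.6
eef_pos: [538.5, 88.5, 156.4]
tcp_rot: [-3.142, -0.0, 0.001]
contact_force: [-0.6, -1.1, -0.2]
opening: 0.998
grasp_force: 0.0
clock: 42.6
eef_pos: [355.0, 88.1, 326.5]
tcp_rot: [-3.141, -0.0, 0.002]
contact_force: [0.6, 0.1, 0.3]
opening: 1.001
grasp_force: 0.0
side 180 [538.  89.] 102 [539.  90. 208.]
side 120 [598. 193.] 111 [596. 192. 207.]
side 60 [718. 193.] 115 [714. 191. 207.]
side 0 [778.  89.] 89 [774.  90. 208.]
top 180 [538.  89.] 177 [542.  84. 208.]
top 120 [598. 193.] 182 [599. 190. 207.]
top 60 [718. 193.] 178 [717. 188. 208.]
top 0 [778.  89.] 175 [776.  86. 207.]
at [359.1  88.5 326.8] [-1.8e+02 -1.0e-01  0.0e+00] q6 [ 14. 104.] t 42.8 open 0.997 F 0.0 [0.3 0.5 0.3]
top 154 ((518.128173828125, -313.0476989746094), (15.436850547790527, 65.23938751220703), 77.3009262084961) lever 167.15225247680766 pipe 122.85049246290804 323
at [359.3  88.4 326.4] [-180.   -0.    0.] q6 [ 14. 104.] t 42.9 open 0.999 F 0.0 [ 0.   0.9 -0.2]
```

View pics/f1.png

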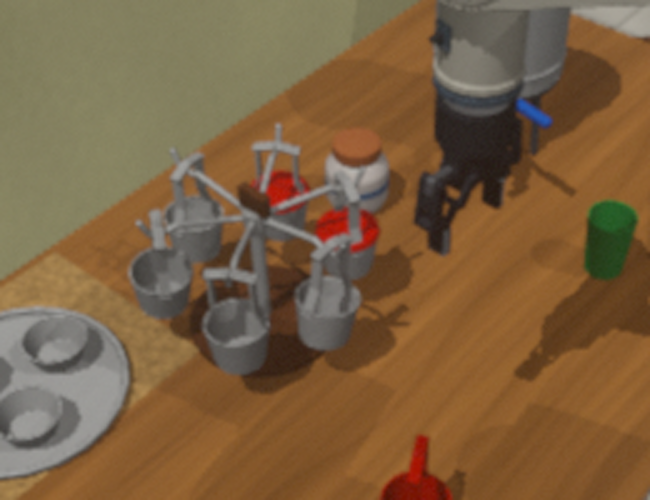

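The side view shows all four steel pails hanging, at (325,310), (237,330), (165,275) and (195,230). The jar at (357,165) and the tumbler at (608,240) still stand where they were, and the tap is at about 45°. I'll hand it in.

```bash
python3 -c "
from rig import r
print(r.sign_off())"
```

```text
the job is handed in; nothing more can be done
None
```

The job is handed in at about 43 s on the robot's clock: all four steel pails hang one to a free hook, the tap lever measures 44–46° (half open), and the tumbler and jar were left alone.

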